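# Clamp the reamer bit in its chuck

## Robot

A 7-joint arm with a two-finger parallel gripper is mounted at the origin on a cart in front of the work surface, level with it; the furniture and walls round the work are solid. World frame = base frame: x ahead of the robot, y to its left, z up, the work surface at z = 0. Lengths are in m, angles in rad, forces in N, time in s.
With the tool pointing down it reaches from about 0.35 to 0.9 m from the base axis. Payload 8.1 kg.
Tool frame: the origin (TCP) lies midway between the tips of the shut fingers; the grasp point (between the pads) lies 19 mm behind it; z points along the fingers, y is the line along which they close (so a half turn about z gives the same grasp; the last joint's range is limited). The gripper opens to 85 mm and grips with 20 to 120 N. Pads are 22 mm wide; open, the fingers measure 114 mm over their backs; the gripper's body (76 mm by 85 mm) begins 54 mm behind the grasp point. The pads swing forward as they close: fully open they stand 13 mm farther back than shut.
Start: joints at [-1.451, 0.434, 0.025, 1.573, -0.012, 1.134, -0.075], TCP at [0.138, 0.61, 0.231] pointing down, gripper open.
Joint ranges: [-2.62, 2.62], [-0.44, 2.09], [-1.27, 1.32], [0.08, 2.57], [-1.32, 4.46], [0.12, 2], [-2.74, 2.74]. Speed limits (rad/s): [2.22, 2.22, 3.01, 3.01, 3.14, 3.14, 3.14].

## Interface

Orientations are given as a rotation vector (axis times angle).
In Python, from workcell import * gives the robot as it stands.
- The arm moves only by the tool carry_out, never from a script. Its argument "rows" is a list of rows, each a list of 5 numbers: the opening in per cent of the stroke, from 0 (shut) to 100 (fully open), then the shift along the tool's x, y, z in units of 0.03 m (1.0 is 0.03 m), then the turn about the tool's z in units of 5 degrees (1.0 is 5 degrees). A call has 1 to 8 rows; each row shifts and turns the commanded pose from where the row before left it, along the tool's axes as they then stand; what a row does not reach is not made up. A row lasts 1/12 s, in which the tool goes at most 41.7 mm and 7.16 degrees, less where a joint would pass 70% of its speed; a pose out of reach is approached as far as the arm can. A call with a number of a shift or a turn outside -1 to 1 is refused whole. A call with a gripper value outside its range is refused whole. The fingers move at their own pace and stop on an object; the grip force is fixed at half the most. Time passes only in rows, so rows that do not move let the fingers close. It gives the time, the measured TCP pose, the force, the opening and the grip force at its end, in the units of the state.
- get_obs(): the state, without advancing time (a new reading comes with each control period).
- capture(name): name is "scene" or "top" or "wrist"; returns a dict with "pixels" (420x560x3 uint8, red, green, blue), "camera_matrix" (3x3 intrinsics, pixels), "extrinsics" (4x4, takes a point from camera to world coordinates); the wrist camera has in their place "hand_eye" (4x4, takes a point from camera to tool coordinates, whose origin is the TCP and whose axes are the flange's). Camera axes: x right, y up, looking along -z (the intrinsics and any distortion apply to the point x, -y, -z); pixel columns grow to the right and rows downward; lengths in m; the calibration is good to about 2 mm. A picture is of the moment at which its call begins: read the wrist's pose just before it. There is no depth.
- job_done(): hands the job in; it is judged then, once.
Trained networks look in a picture, given as the dict that the camera call returned (one of the last four; its "shot" number tells which), for a name from the list of things; names that differ only in an ending like _2 or _b are one class to them, and where a whole thing is asked for, a point or a joint stands for the part that bears it (a point fixed in the world has none). Each returns a list of dicts, best first, with "confidence" (0 to 1); they miss things now and then, are a little off and sometimes report something else, mostly with a low value. They report only what shows in the picture. A call takes as long as a camera call. They do not tell look-alikes from the thing itself.
- look_for(target, picture): "at" ([x, y, z] in m, in world coordinates, good to about 4 mm: the middle of the surface that is visible of it).
The state is a dict: "time_s": time; "qpos": joint angles; "joint_vel": joint speeds; "joint_torque": joint torques, N m; "tool_pos": TCP position; "eef_rot": TCP orientation; "wrist_force": force on the tool from outside, world axes, zero at the start; "ft_torque": the same for the moment, N m; "opening": finger opening in m; "grasp_force": force on a finger pad.
Only numpy, scipy, OpenCV 4.12 (cv2) and the standard library are available. Lean on these libraries where they do the work, as an engineer would, in place of code of your own. Each camera call takes 0.05 s, during which the arm holds its last target. There are 200 camera calls.

## Task

One of the two drive units on the worktop has a reamer bit standing loose in its chuck. Turn that chuck's sleeve clockwise, seen from above, until it goes no further and the jaws clamp the bit upright; leave the empty unit's chuck as it is.

Things in the scene. Friction and masses are not known exactly. Their poses are not given: they have to be found in the camera images.
- unit_a: Fixed drive unit holding the bit: white round housing, 90 mm wide, 60 high, upright three-jaw chuck on top. Origin: centre of underside; z up along the chuck axis. Round knurled steel sleeve, 52 mm wide, 72 to 108 mm above the origin (straight side 75 to 102). Jaws reach 110, chuck floor is at 78, bit point at 135. An identical unit with an empty chuck stands 0.27 to 0.52 m to its left or right
- sleeve_a (a joint): Turn of that unit's sleeve, rad, growing clockwise seen from above; starts at 0 to 0.2 (jaws open). The three jaws close together, 5 mm per rad, meet the bit at about 1.0; a stop ends the travel at 1.15. Stiff (friction 0.2 N m, more once the jaws press); stays where left, but from the stop springs back up to 0.2. Turning past the stop only makes the fingers slip
- bit: Loose steel reamer bit: round shank 16 mm wide, 36 mm long, with a ribbed pointed cone, 22 mm wide and 21 mm high, on top; 57 mm in all. It stands upright and loose between the open jaws, up to 3 mm off the chuck axis. Origin: centre of its foot; z up along the shank
- sleeve_b (a joint): Turn of the sleeve of the other, empty unit, rad, same sense; it starts at 0 to 0.2 and is to be left there
Things that resemble listed ones, but are neither listed nor needed, are in the scene too. What is shaped like the bit but orange is not meant.

How it is judged:
At the end, for the whole second after the job is handed in: The sleeve of the unit with the bit reads over 0.88 rad, the chuck presses on the bit with over 3 N, and the bit is at rest in it: upright within 0.17 rad, its foot within 10 mm of the chuck axis and less than 90 mm above the underside of the unit (value of joint sleeve_a above 0.88 rad and contact force between bit and unit_a above 3 N and angle between bit's own z axis and vertical below 0.17 rad and horizontal distance between bit and unit_a below 0.01 m and z of bit in the frame of unit_a below 0.09 m and linear speed of bit below 0.02 m/s); the robot touches nothing.
It fails at once if the empty unit's sleeve is turned past 0.4 rad (value of joint sleeve_b above 0.4 rad).
It also fails if it takes over 29 s, if anything falls off the work surface, if the arm or the gripper's body presses on something with over 40 N, if the wrist force passes 120 N, or if a joint passes its speed limit or range.

## Working session

There is one attempt and no reset: what is moved stays moved. The work goes in short steps, Python scripts to look and compute and a tool call to move; the robot and the scene stay as the last step left them, time stands still between calls to the robot, and variables do not carry over. Pictures are saved under pics/ and viewed, at most 10 in all, crops included, and the job is handed in when it is done.

Besides the shell and the picture viewer there is one more tool, called after "Emit:" by a JSON object that holds its "op" and its "data", one argument or row to a line. carry_out: Moves the arm, as the interface text tells. Shifts and turns lie within -1 to 1; 1 stands for 0.03 m of shift or 5 degrees of turn. Its arguments: {"type":"object","properties":{"rows":{"type":"array","items":{"type":"array","items":{"type":"number"}}}},"required":["rows"]}

```bash
mkdir -p pics; ls
python3 - <<'E'
from workcell import *
import cv2
o=get_obs();print(o)
for n in ("scene","top"):
    p=capture(n); cv2.imwrite(f"pics/{n}0.png",p["pixels"][:,:,::-1])
    for t in ("unit_a","sleeve_a","bit"):
        print(n,t,[([round(float(v),3) for v in d["at"]],round(float(d["confidence"]),2)) for d in look_for(t,p)])
E
```

```text
pics
{'time_s': 0.0, 'qpos': array([-1.45059183,  0.43522649,  0.02496854,  1.57411741, -0.01159703,
        1.13397927, -0.07510645]), 'joint_vel': array([-0.00095274,  0.00066745, -0.00016773,  0.00014512,  0.00105155,
        0.00015451, -0.00158902]), 'joint_torque': array([ 2.84374373e-04, -6.70471072e+01,  1.02477103e+00, -3.16200113e+01,
        1.55537564e-02,  1.27503695e-02,  2.46529385e-05]), 'tool_pos': array([0.13804519, 0.60904118, 0.23051588]), 'eef_rot': array([-3.49364542e-01, -3.12207364e+00,  2.49009829e-03]), 'wrist_force': array([-0.42151319,  0.96307666, -0.38158999]), 'ft_torque': array([0.01808502, 0.0702198 , 0.06196095]), 'grasp_force': 0.0, 'opening': 0.0852347675685766}
scene unit_a [([0.423, 0.147, 0.052], 0.95)]
scene sleeve_a [([0.443, -0.237, 0.095], 0.88), ([0.428, 0.148, 0.099], 0.62)]
scene bit [([0.443, 0.134, 0.12], 0.6), ([0.446, 0.247, 0.038], 0.6)]
top unit_a [([0.439, 0.129, 0.058], 0.86)]
top sleeve_a [([0.457, -0.244, 0.103], 0.73), ([0.441, 0.129, 0.103], 0.71)]
top bit [([0.446, 0.134, 0.122], 0.59), ([0.452, 0.24, 0.047], 0.42)]
```

View pics/scene0.png

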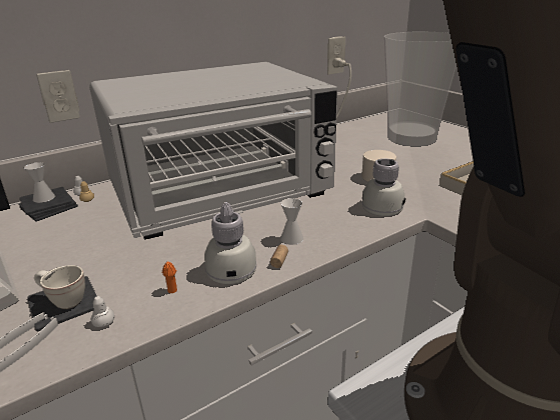

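View pics/top0.png

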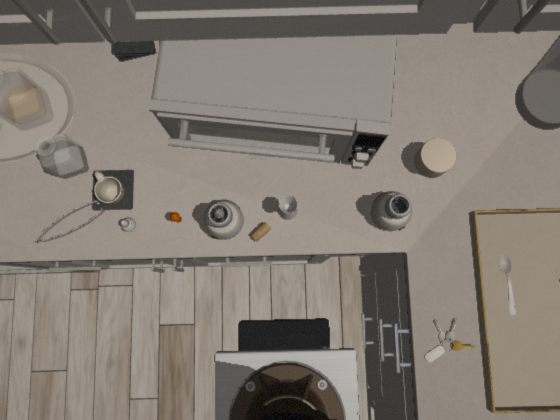

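The scene picture shows the unit with the bit at about (228, 245), with the bit point at (227, 207). The empty unit is at (383, 185) and the orange decoy at (170, 278). In the top picture they are at (222, 215), (395, 207) and (175, 217). So the target is the unit at about (0.44, 0.13), and I'll move over it for a close look.

Emit:
{"op": "carry_out", "data": {
  "rows": [
    [100, -0.8, -0.8, 0, 0],
    [100, -0.8, -0.8, 0, 0],
    [100, -0.8, -0.8, 0, 0],
    [100, -0.8, -0.8, 0, 0],
    [100, -0.8, -0.8, 0, 0],
    [100, -0.8, -0.8, 0, 0],
    [100, -0.8, -0.8, 0, 0],
    [100, -0.8, -0.8, 0, 0]
  ]
}}

```text
time_s: 1.07
tool_pos: [0.2836, 0.3784, 0.2315]
eef_rot: [0.349, 3.122, 0.001]
wrist_force: [1.0, 0.2, -0.3]
opening: 0.0857
grasp_force: 0.0
```

Emit:
{"op": "carry_out", "data": {
  "rows": [
    [100, -0.8, -0.8, 0, 0],
    [100, -0.8, -0.8, 0, 0],
    [100, -0.8, -0.8, 0, 0],
    [100, -0.8, -0.8, 0, 0],
    [100, -0.8, -0.8, 0, 0],
    [100, -0.8, -0.8, 0, 0],
    [100, 0, 0, 0, 0],
    [100, 0, 0, 0, 0]
  ]
}}

```text
time_s: 1.73
tool_pos: [0.3924, 0.2061, 0.2316]
eef_rot: [0.356, 3.121, 0.0]
wrist_force: [-0.2, 0.4, -0.9]
opening: 0.0851
grasp_force: 0.0
```

```bash
cat > h.py <<'E'
from workcell import *
import cv2, numpy as np
from scipy.spatial.transform import Rotation as Rn
def wshot(fn):
    o=get_obs(); p=capture("wrist"); T=np.eye(4); T[:3,:3]=Rn.from_rotvec(o["eef_rot"]).as_matrix(); T[:3,3]=o["tool_pos"]
    T=T@p["hand_eye"]; cv2.imwrite("pics/"+fn,p["pixels"][:,:,::-1]); np.savez("pics/"+fn+".npz",T=T,K=p["camera_matrix"])
    return o,p,T
def ray(T,K,uv):
    c=cv2.undistortPoints(np.array([[uv]],float),K,None)[0,0]; d=T[:3,:3]@np.array([c[0],-c[1],-1]); return T[:3,3],d/np.linalg.norm(d)
def proj(T,K,P):
    q=np.linalg.inv(T)@np.append(P,1); return K[0,0]*q[0]/-q[2]+K[0,2], K[1,1]*-q[1]/-q[2]+K[1,2]
def tri(rays):
    A=sum(np.eye(3)-np.outer(d,d) for c,d in rays); b=sum((np.eye(3)-np.outer(d,d))@c for c,d in rays); return np.linalg.solve(A,b)
E
python3 - <<'E'
from h import *
np.set_printoptions(precision=4,suppress=True)
o,p,T=wshot("w1.png"); print(o["qpos"],o["tool_pos"],o["eef_rot"]); print(p.keys(),T,p["camera_matrix"])
for t in ("unit_a","sleeve_a","bit"):
    for d in look_for(t,p): print(t,np.array(d["at"]),d["confidence"],proj(T,p["camera_matrix"],d["at"]))
E
```

```text
[-0.8321  0.1305  0.257   2.0075 -0.0391  1.0076  0.7873] [0.3924 0.2061 0.2316] [0.356  3.1209 0.0005]
dict_keys(['pixels', 'camera_matrix', 'hand_eye', 'shot']) [[ 0.2255 -0.9262 -0.3022  0.3156]
 [ 0.9742  0.2146  0.0694  0.224 ]
 [ 0.0006 -0.31    0.9507  0.3735]
 [ 0.      0.      0.      1.    ]] [[358.4461   0.     283.0788]
 [  0.     358.4461 207.3409]
 [  0.       0.       1.    ]]
unit_a [0.4306 0.1445 0.0601] 0.67 (np.float64(228.27973207266294), np.float64(235.28212144571867))
sleeve_a [0.4345 0.1469 0.1061] 0.95 (np.float64(224.2945489915546), np.float64(260.37987264880087))
bit [0.4426 0.1374 0.1245] 0.96 (np.float64(211.82774676689297), np.float64(282.5355609543539))
bit [0.4544 0.2412 0.046 ] 0.9 (np.float64(331.8065485816661), np.float64(231.04280800251627))
```

View pics/w1.png

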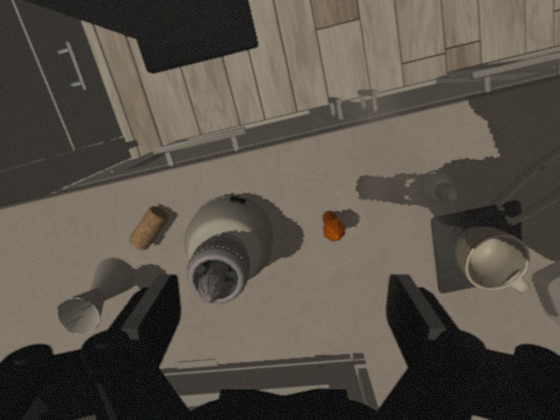

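The wrist picture shows the target unit with its sleeve rim centred at about (218, 276) and the bit point at about (211, 285). The orange decoy is at (333, 227). Next I'll zoom in on all three views to triangulate the rim centre.

Run:
```python
from h import *
def crop(f,u,v,r,S=380): 
    im=cv2.imread(f); c=cv2.resize(im[v-r:v+r,u-r:u+r],(S,S),interpolation=cv2.INTER_CUBIC)
    for k in range(0,2*r,10): 
        x=int(k*S/2/r); cv2.line(c,(x,0),(x,6),(0,255,255),1); cv2.line(c,(0,x),(6,x),(0,255,255),1); cv2.putText(c,str(u-r+k),(x,18),0,.35,(0,255,255));cv2.putText(c,str(v-r+k),(8,x+4),0,.35,(0,255,255))
    return c
cv2.imwrite("pics/m1.png",np.hstack([crop("pics/w1.png",220,270,45,395),crop("pics/top0.png",222,217,28,395)]))
```

```text
(no output)
```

View pics/m1.png

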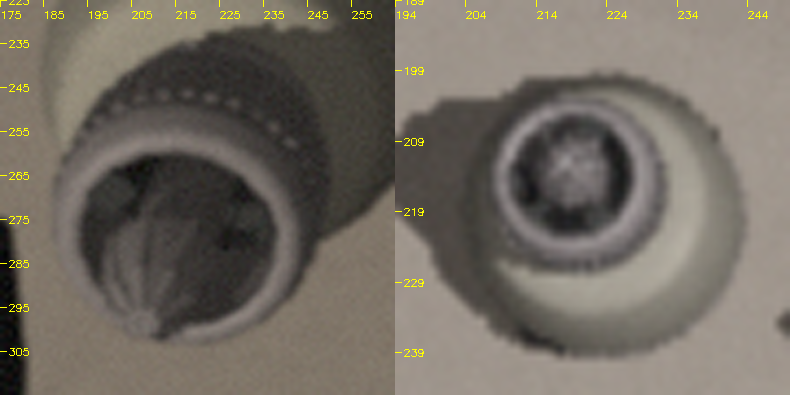

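Run:
```python
from h import *
np.set_printoptions(precision=4,suppress=True)
w=np.load("pics/w1.png.npz"); p=capture("top"); Tt,Kt=p["extrinsics"],p["camera_matrix"]
for n,a,b,z in (("rim",(215.7,279.5),(219.4,213.9),.108),("tip",(207.4,298.6),(218.8,211.7),.135)):
    r=[ray(w["T"],w["K"],a),ray(Tt,Kt,b)]
    print(n,tri(r),[c+d*(z-c[2])/d[2] for c,d in r])
o=get_obs();R=Rn.from_rotvec(o["eef_rot"]).as_matrix()
print(o["tool_pos"],R)
```

```text
rim [0.4481 0.1341 0.1065] [array([0.449 , 0.1356, 0.108 ]), array([0.4463, 0.1328, 0.108 ])]
tip [0.4486 0.1322 0.1337] [array([0.4498, 0.1338, 0.135 ]), array([0.4466, 0.1306, 0.135 ])]
[0.3909 0.2088 0.2313] [[-0.9758  0.2187 -0.0002]
 [ 0.2187  0.9758  0.0002]
 [ 0.0002  0.0002 -1.    ]]
```

Emit:
{"op": "carry_out", "data": {
  "rows": [
    [100, -0.79, -0.66, 0, 0],
    [100, -0.79, -0.66, 0, 0],
    [100, -0.79, -0.66, 0.5, 0],
    [100, 0, 0, 0.6, 0],
    [100, 0, 0, 0.4, 0],
    [100, 0, 0, 0, 0],
    [100, 0, 0, 0, 0]
  ]
}}

```text
time_s: 2.57
tool_pos: [0.4472, 0.1346, 0.1861]
eef_rot: [-0.347, -3.121, 0.001]
wrist_force: [0.0, 0.0, 0.9]
opening: 0.0854
grasp_force: 0.0
```

Run:
```python
from h import *
np.set_printoptions(precision=4,suppress=True)
P=[get_obs()["tool_pos"]]
o,p,T=wshot("w2.png"); P.append(o["tool_pos"]); capture("top"); P.append(get_obs()["tool_pos"]); print(np.array(P),o["qpos"],o["eef_rot"])
K=p["camera_matrix"]
for t in ("sleeve_a","bit"):
    for d in look_for(t,p): print(t,np.array(d["at"]),d["confidence"])
im=cv2.imread("pics/w2.png"); 
for a in np.linspace(0,2*np.pi,40): 
    q=proj(T,K,[.448+.026*np.cos(a),.134+.026*np.sin(a),.102]); cv2.circle(im,tuple(int(v) for v in q),1,(0,0,255),-1)
cv2.imwrite("pics/w2b.png",im)
```

```text
[[0.4472 0.1346 0.1861]
 [0.4472 0.1346 0.1861]
 [0.4479 0.1349 0.187 ]] [-0.6772  0.2279  0.3255  2.0236 -0.0919  0.9052  1.0468] [-0.3471 -3.1211  0.0011]
sleeve_a [0.437  0.1406 0.1083] 0.97
bit [0.4407 0.1357 0.1268] 0.97
bit [0.4538 0.2391 0.0458] 0.62
```

View pics/w2b.png

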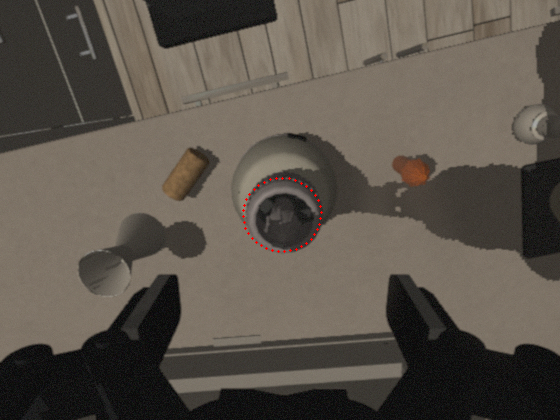

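The projected 52 mm rim lies on the sleeve at about (283, 215), so the estimate holds. I'll descend and close.

Emit:
{"op": "carry_out", "data": {
  "rows": [
    [100, 0, 0, 0.8, 0],
    [100, 0, 0, 0.8, 0],
    [100, 0, 0, 0.8, 0],
    [100, 0, 0, 0.7, 0],
    [100, 0, 0, 0.5, 0],
    [100, 0, 0, 0.3, 0],
    [100, 0, 0, 0, 0],
    [100, 0, 0, 0, 0]
  ]
}}

```text
time_s: 3.43
tool_pos: [0.448, 0.1342, 0.0698]
eef_rot: [0.349, 3.122, 0.0]
wrist_force: [0.6, -0.2, 0.2]
opening: 0.0851
grasp_force: 0.0
```

Emit:
{"op": "carry_out", "data": {
  "rows": [
    [55, 0, 0, 0, 0],
    [55, 0, 0, 0, 0],
    [55, 0, 0, 0, 0],
    [40, 0, 0, 0, 0],
    [40, 0, 0, 0, 0],
    [40, 0, 0, 0, 0],
    [40, 0, 0, 0, 0]
  ]
}}

```text
time_s: 4.02
tool_pos: [0.4485, 0.1348, 0.0707]
eef_rot: [0.349, 3.12, 0.003]
wrist_force: [-2.6, 0.6, 13.2]
opening: 0.0496
grasp_force: 59.8
```

Emit:
{"op": "carry_out", "data": {
  "rows": [
    [40, 0, 0, 0, 0.8],
    [40, 0, 0, 0, 0.8],
    [40, 0, 0, 0, 0.8],
    [40, 0, 0, 0, 0.8]
  ]
}}

```text
time_s: 4.35
tool_pos: [0.4486, 0.1349, 0.0707]
eef_rot: [0.784, 3.041, 0.004]
wrist_force: [-3.4, 1.0, 12.4]
opening: 0.0495
grasp_force: 60.1
```

Run:
```python
from h import *
np.set_printoptions(precision=3,suppress=True)
o,p,T=wshot("w3.png"); print(o); q=capture("scene")["pixels"][:,:,::-1]
cv2.imwrite("pics/m3.png",np.hstack([cv2.resize(p["pixels"][190:400,150:420,::-1],(400,311)),cv2.resize(q[130:330,130:387],(400,311))]))
```

```text
{'time_s': 4.35, 'qpos': array([-0.678,  0.413,  0.353,  2.147, -0.245,  0.616,  0.915]), 'joint_vel': array([-0.181,  0.022,  0.238,  0.014, -0.167,  0.013, -0.656]), 'joint_torque': array([  2.529, -45.636,   4.394, -18.025,   0.583,  -0.821,   1.166]), 'tool_pos': array([0.449, 0.135, 0.071]), 'eef_rot': array([0.784, 3.041, 0.004]), 'wrist_force': array([-3.359,  1.023, 12.368]), 'ft_torque': array([0.394, 0.498, 0.241]), 'grasp_force': 60.10474560898729, 'opening': 0.04953992848029014}
```

View pics/m3.png

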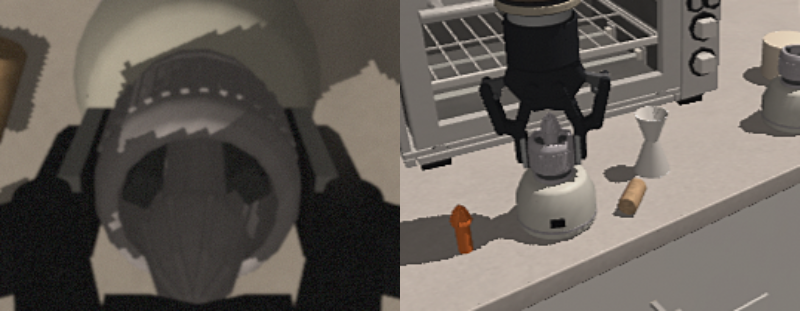

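The fingers hold the sleeve's straight side, and the bit is standing. The moment of 0.24 N m matches the sleeve's friction, so it is turning. I'll carry on.

Emit:
{"op": "carry_out", "data": {
  "rows": [
    [40, 0, 0, 0, 0.9],
    [40, 0, 0, 0, 0.9],
    [40, 0, 0, 0, 0.9],
    [40, 0, 0, 0, 0.9],
    [40, 0, 0, 0, 0.9],
    [40, 0, 0, 0, 0.9],
    [40, 0, 0, 0, 0]
  ]
}}

```text
time_s: 5.03
tool_pos: [0.4487, 0.135, 0.0707]
eef_rot: [1.475, 2.773, 0.005]
wrist_force: [-3.1, 1.9, 13.8]
opening: 0.0496
grasp_force: 61.3
```

Run:
```python
from h import *
np.set_printoptions(precision=3,suppress=True)
o=get_obs(); print(o["qpos"],o["ft_torque"],o["eef_rot"],o["wrist_force"])
```

```text
[-0.778  0.43   0.488  2.155 -0.342  0.627  0.545] [ 0.433  0.409 -0.174] [1.475 2.773 0.005] [-3.113  1.89  13.76 ]
```

Emit:
{"op": "carry_out", "data": {
  "rows": [
    [40, 0, 0, 0, 0.8],
    [40, 0, 0, 0, 0.8],
    [40, 0, 0, 0, 0.8],
    [40, 0, 0, 0, 0.8]
  ]
}}

```text
time_s: 5.37
tool_pos: [0.4488, 0.1348, 0.0706]
eef_rot: [1.842, 2.544, 0.004]
wrist_force: [0.4, -4.0, 10.3]
opening: 0.0497
grasp_force: 59.9
```

Run:
```python
from h import *
np.set_printoptions(precision=3,suppress=True)
o=get_obs(); print(o["qpos"],o["joint_torque"],o["ft_torque"],o["eef_rot"],o["wrist_force"])
```

```text
[-0.835  0.444  0.568  2.159 -0.4    0.638  0.332] [  2.644 -46.868   6.482 -17.368  -1.282  -0.25   -0.25 ] [-0.231  0.067  1.811] [1.842 2.544 0.004] [ 0.431 -3.973 10.287]
```

Emit:
{"op": "carry_out", "data": {
  "rows": [
    [40, 0, 0, 0, 0.8],
    [40, 0, 0, 0, 0.8],
    [40, 0, 0, 0, 0.8],
    [40, 0, 0, 0, 0.8]
  ]
}}

```text
time_s: 5.7
tool_pos: [0.4487, 0.1381, 0.0706]
eef_rot: [-2.171, -2.269, -0.007]
wrist_force: [-2.3, 22.1, 6.2]
opening: 0.0493
grasp_force: 104.8
```

Run:
```python
from h import *
np.set_printoptions(precision=3,suppress=True)
o=get_obs(); print(o["qpos"],o["joint_torque"],o["ft_torque"],o["eef_rot"],o["wrist_force"])
```

```text
[-0.894  0.461  0.645  2.161 -0.463  0.652  0.121] [ 10.401 -43.736  16.373 -13.26    2.349  -0.966  -1.12 ] [4.32  0.284 2.03 ] [-2.171 -2.269 -0.007] [-2.255 22.121  6.244]
```

The moment went from 0.24 to 2.0 N m and the fingers slipped after a 75° turn, so the stop is reached. I'll release and back off upwards.

Emit:
{"op": "carry_out", "data": {
  "rows": [
    [100, 0, 0, 0, 0],
    [100, 0, 0, 0, 0],
    [100, 0, 0, 0, 0],
    [100, 0, 0, 0, 0],
    [100, 0, 0, 0, 0],
    [100, 0, 0, 0, 0]
  ]
}}

```text
time_s: 6.2
tool_pos: [0.4478, 0.1336, 0.0693]
eef_rot: [-2.178, -2.264, 0.0]
wrist_force: [-0.3, -0.1, 0.6]
opening: 0.0855
grasp_force: 0.0
```

Emit:
{"op": "carry_out", "data": {
  "rows": [
    [100, 0, 0, -0.4, 0],
    [100, 0, 0, -0.7, 0],
    [100, 0, 0, -0.9, 0],
    [100, 0, 0, -0.9, 0],
    [100, 0, 0, -0.9, 0],
    [100, 0, 0, -0.5, 0],
    [100, 0, 0, 0, 0],
    [100, 0, 0, 0, 0]
  ]
}}

```text
time_s: 6.87
tool_pos: [0.448, 0.1342, 0.1987]
eef_rot: [-2.177, -2.264, -0.003]
wrist_force: [-0.1, -0.5, 0.1]
opening: 0.0852
grasp_force: 0.0
```

Run:
```python
from h import *
np.set_printoptions(precision=4,suppress=True)
o,p,T=wshot("w4.png"); q=capture("scene"); t=capture("top")
for n,c in (("w",p),("s",q),("t",t)): print(n,[(np.array(d["at"]),d["confidence"]) for d in look_for("bit",c)])
u,v=[int(x) for x in proj(T,p["camera_matrix"],[.448,.134,.12])]; print(u,v,o["wrist_force"],o["tool_pos"])
f=lambda im,u,v,r: cv2.resize(im[max(v-r,0):v+r,max(u-r,0):u+r,::-1],(260,260),interpolation=cv2.INTER_CUBIC)
cv2.imwrite("pics/m4.png",np.hstack([f(p["pixels"],u,v,60),f(q["pixels"],228,235,50),f(t["pixels"],222,217,28)]))
```

```text
w [(array([0.4494, 0.1401, 0.1279]), 0.74), (array([0.4573, 0.2387, 0.0521]), 0.6)]
s [(array([0.4431, 0.1331, 0.1216]), 0.61), (array([0.4486, 0.2476, 0.0351]), 0.57)]
t [(array([0.4456, 0.1308, 0.1211]), 0.55)]
281 218 [-0.071  -0.4925  0.1103] [0.448  0.1342 0.1987]
```

View pics/m4.png

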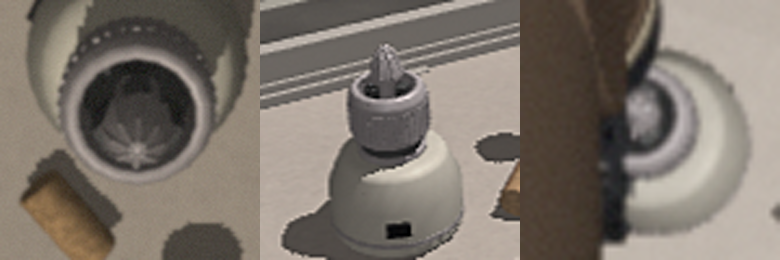

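The bit stands upright and centred in all three views. In the wrist crop the jaws are closed on it, with the point near (135, 155). There is plenty of time left, so I'll regrasp and turn once more to confirm the sleeve is at its stop.

Emit:
{"op": "carry_out", "data": {
  "rows": [
    [100, 0, 0, 0.9, 0],
    [100, 0, 0, 0.9, 0],
    [100, 0, 0, 0.9, 0],
    [100, 0, 0, 0.8, 0],
    [100, 0, 0, 0.5, 0],
    [100, 0, 0, 0.3, 0],
    [100, 0, 0, 0, 0],
    [55, 0, 0, 0, 0]
  ]
}}

```text
time_s: 7.83
tool_pos: [0.4478, 0.1336, 0.0693]
eef_rot: [2.178, 2.264, -0.001]
wrist_force: [1.0, -0.1, 1.1]
opening: 0.0756
grasp_force: 0.0
```

Emit:
{"op": "carry_out", "data": {
  "rows": [
    [55, 0, 0, 0, 0],
    [55, 0, 0, 0, 0],
    [40, 0, 0, 0, 0],
    [40, 0, 0, 0, 0],
    [40, 0, 0, 0, 0],
    [40, 0, 0, 0, 0.6],
    [40, 0, 0, 0, 0.6]
  ]
}}

```text
time_s: 8.42
tool_pos: [0.4489, 0.1343, 0.0708]
eef_rot: [2.294, 2.146, 0.005]
wrist_force: [-1.8, -2.7, 10.2]
opening: 0.05
grasp_force: 60.6
```

Run:
```python
from h import *
o=get_obs(); print(o["ft_torque"],o["eef_rot"],o["wrist_force"])
```

```text
[-0.44610616  0.13370956  1.70282063] [2.2937654  2.14583082 0.0045219 ] [-1.84684478 -2.71030762 10.16353165]
```

Emit:
{"op": "carry_out", "data": {
  "rows": [
    [40, 0, 0, 0, 0.6],
    [40, 0, 0, 0, 0.6]
  ]
}}

```text
time_s: 8.58
tool_pos: [0.4489, 0.1353, 0.0708]
eef_rot: [2.401, 2.026, 0.005]
wrist_force: [-2.3, -5.3, 10.5]
opening: 0.0503
grasp_force: 60.4
```

Run:
```python
from h import *
o=get_obs(); print(o["ft_torque"],o["eef_rot"],o["wrist_force"])
```

```text
[-1.32196327  0.47524032  1.00092406] [2.40125097 2.02559531 0.00512956] [-2.26256128 -5.33882838 10.53783052]
```

The moment rose to 1.7 N m within 6° and then the fingers slipped, so the sleeve is at its stop. I'll release, retreat and hand in.

Emit:
{"op": "carry_out", "data": {
  "rows": [
    [100, 0, 0, 0, 0],
    [100, 0, 0, 0, 0],
    [100, 0, 0, 0, 0],
    [100, 0, 0, 0, 0],
    [100, 0, 0, 0, 0],
    [100, 0, 0, 0, 0]
  ]
}}

```text
time_s: 9.08
tool_pos: [0.4478, 0.1339, 0.0693]
eef_rot: [-2.402, -2.024, -0.0]
wrist_force: [-0.5, 0.7, -0.2]
opening: 0.0855
grasp_force: 0.0
```

Emit:
{"op": "carry_out", "data": {
  "rows": [
    [100, 0, 0, -0.4, 0],
    [100, 0, 0, -0.7, 0],
    [100, 0, 0, -0.9, 0],
    [100, 0, 0, -0.9, 0],
    [100, 0, 0, -0.9, 0],
    [100, 0, 0, -0.7, 0],
    [100, 0, 0, 0, 0],
    [100, 0, 0, 0, 0]
  ]
}}

```text
time_s: 9.75
tool_pos: [0.4483, 0.1343, 0.2051]
eef_rot: [-2.402, -2.025, -0.004]
wrist_force: [-0.3, 0.2, 0.1]
opening: 0.0852
grasp_force: 0.0
```

Run:
```python
from h import *
o,p,T=wshot("w5.png"); print([(d["at"],d["confidence"]) for d in look_for("bit",p)]); q=capture("scene")
f=lambda im,u,v,r: cv2.resize(im[max(v-r,0):v+r,max(u-r,0):u+r,::-1],(300,300),interpolation=cv2.INTER_CUBIC)
cv2.imwrite("pics/m5.png",np.hstack([f(p["pixels"],281,218,60),f(q["pixels"],228,235,50)]))
```

```text
[([0.4491, 0.1389, 0.1259], 0.95), ([0.4585, 0.2391, 0.056], 0.72)]
```

View pics/m5.png

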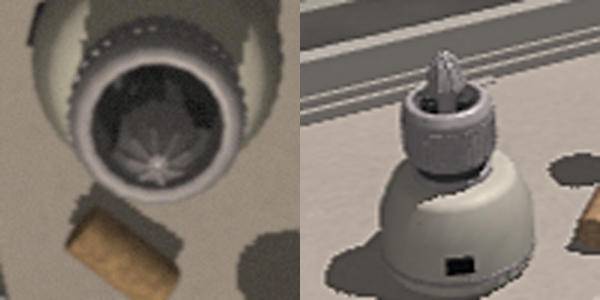

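The bit is upright and clamped in the chuck, with its point at about (158, 165) in the left crop, and the gripper is clear.

```bash
python3 -c "
from workcell import *
print(job_done())"
```

```text
the job is handed in; nothing more can be done
None
```

I turned the sleeve of the unit with the bit clockwise until the fingers slipped at its stop, and the bit now looks upright and clamped; I never touched the empty unit, and the job is handed in (no verdict was returned).

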